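# Take the width of a board holder with a spring tape and lock it

## Task

Take the outside width of the board holder with the tape measure: hook the end of the tape over the outer edge of the far jaw, back the case away against its spring until it can sit down on the base shelf, and bring its front to bear, snug and square, on the near jaw before you let go of it there. Then push the lock button on top right down, so that the tape stays hooked and locked at that width. Handle it gently: do not let the case drop or snap against the holder, do not press hard on jaw or button, and leave the other things on the bench alone.

Things in the scene. Friction and masses are not known exactly. Their poses are not given: they have to be found in the camera images.
- tape: pocket tape measure: grey plastic case 84 long (x) x 30 wide (y) x 54 mm high, 0.24 to 0.44 kg, loose, upright on the cork pad. Origin: centre of its underside, x towards its front (where the blade comes out), z up. Its flat sides, 30 mm apart, are free to grasp from above. Above z = 30 mm it reaches only from x = -42 to 28 mm
- blade: stiff steel blade 16 x 2 mm, underside 8 mm above the case's underside; at its end a hook lip (20 wide, 3 mm thick) reaching 5 mm below the case's underside. Origin: middle of the lip's inner face, level with the case's underside; 6 mm ahead of the case's front when drawn in. Slides out along the case's x by up to 74 mm against a spring (4 N when in, 5.5 N fully out) until the lock is pushed down
- nose (a point): the lower edge of the case's front face, on its middle line: 42 mm ahead of the tape's origin, level with its underside
- holder: adjustable board holder fixed to the bench. Base shelf 14 mm high, 100 wide (y), from x = -100 to 34 mm, carrying the near jaw (x = 0 to 14 mm). Origin: bench height, below the middle of the near jaw's outer face (towards the robot); x points from the near to the far jaw, z up
- far_jaw: far jaw of the holder: steel bar 14 mm thick, 100 wide, from the bench up to 21 mm, stuck fast at an outside width of 52 to 66 mm over both jaws. Origin: bench height, below the middle of its outer face (away from the near jaw); axes as the holder's. Beyond it the bench is free, so the lip can hang down there; when hooked it rubs on this face with up to 4 N
- pad: cork pad 80 x 90 x 12 mm, fixed on the bench, on which the tape stands at the start; origin at the centre of its underside
- lock (a joint): travel of the lock button, m: 0 = up (blade free), grows as it is pushed down; the brake bites on the blade at 0.004, where it becomes hard, and the button stays where it is left. It moves at 4 N; 6 to 12 N set it firmly (locked means deeper than 0.0037); over 18 N is too hard
- lock_top (a point): centre of the top of the black lock button (18 x 20 mm, 9 mm proud) on top of the case: 4 mm ahead of the tape's origin, 63 mm above its underside when up
- driver: screwdriver, 150 mm, lying on the bench; to be left alone; origin at its middle
- tin: round tin, 52 mm across, 42 mm high, standing on the bench; to be left alone
- phone: black phone, 70 x 142 x 9 mm, lying on the bench; to be left alone
- near_jaw: near jaw of the holder: steel bar 14 mm thick, 100 wide, on the base shelf, its top 7 mm above the shelf and 21 mm above the bench. Origin: middle of the lower edge of its outer face (towards the robot), at shelf height; axes as the holder's

How it is judged (in metres and radians):
On the way, in this order (a step that is already met when the one before it is completed fails the run):
1. the hook lip has caught the far jaw's outer face and the blade has been drawn out by 25 mm or more against the spring (contact force between blade and far_jaw above 2 N and x of blade in the frame of tape above 0.073 m), for 0.1 s.
2. still held in the fingers, the hooked case is down behind the near jaw and its front bears on the jaw with more than 1.5 N (contact force between blade and far_jaw above 1.5 N and z of nose in the frame of holder below 0.0175 m and value of joint lock below 0.002 m and contact force between tape and near_jaw above 1.5 N and contact force between the fingers and tape above 2 N), for 0.2 s.
3. the case stands on the base shelf, its front against the near jaw, hooked, and the fingers have let go, with the lock still up (contact force between blade and far_jaw above 1.5 N and x of nose in the frame of holder between -0.003 and 0.002 m and z of nose in the frame of holder below 0.017 m and value of joint lock below 0.002 m and contact force between the fingers and tape below 0.05 N), for 0.2 s.
4. the lock is pushed down (value of joint lock above 0.0037 m), for 0.1 s.
At the end, for the whole second after the job is handed in: Case upright at rest on the base shelf, square to the holder within 0.07 rad, front within 3 mm of the near jaw, within 35 mm of the middle line; hook lip bearing (over 1 N, within 2 mm) on the far jaw's outer face; lock down by over 3.7 mm; all released (value of joint lock above 0.0037 m and contact force between blade and far_jaw above 1 N and x of blade in the frame of far_jaw between -0.002 and 0.002 m and x of nose in the frame of holder between -0.003 and 0.002 m and y of nose in the frame of holder between -0.035 and 0.035 m and z of nose in the frame of holder between 0.011 and 0.017 m and angle between the x axis of tape and the x axis of holder, either way round below 0.07 rad and angle between tape's own z axis and vertical below 0.05 rad and linear speed of tape below 0.01 m/s); the robot touches nothing.
It fails at once if the tape and the holder are pressed or knocked together with more than 30 N (contact force between tape and holder above 30 N).
It fails at once if the case is pressed or knocked against the near jaw with more than 18 N (contact force between tape and near_jaw above 18 N).
It fails at once if the fingers press on the lock button with more than 18 N (contact force between the fingers and lock above 18 N).
It fails at once if the robot touches the holder with more than 10 N (contact force between the arm and holder above 10 N).
It fails at once if the screwdriver, the tin or the phone is shifted by more than 15 mm (distance of any of driver, tin, phone from where it was at the start of the episode above 0.015 m).
It also fails if it takes over 69 s, if anything falls off the work surface, if the arm or the gripper's body presses on something with over 40 N, if the wrist force passes 120 N, or if a joint passes its speed limit or range.

## Robot

A 7-joint arm with a two-finger parallel gripper is mounted at the origin on the work surface. World frame = base frame: x ahead of the robot, y to its left, z up, the work surface at z = 0. Lengths are in mm, angles in rad, forces in N, time in s.
With the tool pointing down it reaches from about 400 to 900 mm from the base axis. Payload 5.6 kg.
Tool frame: the origin (TCP) lies midway between the tips of the shut fingers; the grasp point (between the pads) lies 19 mm behind it; x points along the fingers, y is the direction in which the jaws open and shut, and the axes are right-handed (so a half turn about x gives the same grasp; the last joint's range is limited). The gripper opens to 92 mm and grips with 3 to 60 N. Pads are 20 mm wide; open, the fingers measure 128 mm over their backs; the gripper's body (75 mm by 189 mm) begins 69 mm behind the grasp point.
Start: joints at [-1.17, 0.468, -0.012, 1.603, 0.006, 1.071, -0.056], TCP at [279.134, 587.021, 214.592] pointing down, gripper open.
Joint ranges: [-2.53, 2.53], [-0.31, 2.02], [-1.57, 1.55], [0.28, 2.44], [-1.29, 4.43], [0.15, 1.84], [-2.92, 2.92]. Speed limits (rad/s): [2.57, 2.57, 3.14, 3.14, 3.14, 3.14, 3.14].

## Interface

Orientations are given as a rotation vector (axis times angle).
In Python, from cell import robot, grip, kin, viewer gives the robot as it stands. Calls block until the motion is done:
- robot.movep(position, orientation): joint-space move of the TCP to a pose.
- robot.servo_line(position, feed=150, rotation=None): straight line of the TCP; rotation=None keeps the orientation; feed is the mean speed in mm/s.
- robot.goto_joints(angles): joint-space move.
- grip(opening, newtons=None): opening from 0.0 (shut) to 1.0 (fully open); newtons is the grip in N (None keeps the last); returns when the fingers have stopped.
- robot.hold(seconds).
- kin.ik(position, orientation): joint angles nearest the present ones, or None.
- robot.observe(): the state.
- viewer.read_camera(name): name is "scene" or "side" or "wrist"; returns the picture (480x640x3 uint8, red, green, blue); there is no depth.
- viewer.camera_info(name): a dict with "camera_matrix" (3x3 intrinsics, pixels), "R" (3x3) and "t" (3): a world point X has camera coordinates R X + t. Camera axes: x right, y down, z forward; pixel columns grow to the right and rows downward; lengths in mm; the calibration is good to about 2 mm. A picture is of the moment at which its call begins: read the wrist's pose just before it. camera_info takes no time and is no camera call; for the wrist camera it gives the pose at the moment of the call.
A pose or a line that the arm cannot do raises robot.IKError and nothing moves.
- robot.job_done(): hands the job in, once; it reports no verdict.
Trained networks look in the newest picture that a camera, given by its name, has taken for a name from the list of things; names that differ only in an ending like _2 or _b are one class to them, and where a whole thing is asked for, a point or a joint stands for the part that bears it (a point fixed in the world has none). Each returns a list of dicts, best first, with "confidence" (0 to 1); they miss things now and then, are a little off and sometimes report something else, mostly with a low value. They report only what shows in the picture. A call takes as long as a camera call.
- viewer.silhouettes(name, camera): "mask" (480x640 bool, what is visible of it).
- viewer.pinpoint(name, camera): "at" ([x, y, z] in mm, in the coordinates of the camera as it stood for that picture, good to about 4 mm: a listed point, or the origin of a listed thing).
The state is a dict: "t": time; "joints": joint angles; "joint_velocities": joint speeds; "joint_torque": joint torques, N m; "tcp_pos": TCP position; "tcp_rot": TCP orientation; "contact_force": force on the tool from outside, world axes, zero at the start; "wrist_torque": the same for the moment, N m; "grip_width": opening from 0.0 (shut) to 1.0 (fully open).
Only numpy, scipy, OpenCV 4.12 (cv2) and the standard library are available. Lean on these libraries where they do the work, as an engineer would, in place of code of your own. Each camera call takes 0.05 s, during which the arm holds its last target. There are 200 camera calls.

## Working session

There is one attempt and no reset: what is moved stays moved. The work goes in short steps, each a Python script; the robot and the scene stay as the last script left them, time stands still between calls to the robot, and variables do not carry over. Pictures are saved under pics/ and viewed, about 8 in all and at most 12, crops included, and the job is handed in when it is done.

```bash
mkdir -p pics; ls; cat > h.py <<'E'
import numpy as np, cv2
from cell import robot, grip, kin, viewer
def snap(cam, fn=None):
    info=viewer.camera_info(cam); im=viewer.read_camera(cam)
    if fn: cv2.imwrite('pics/'+fn, im[:,:,::-1])
    return im, info
def find(name, cam, info):
    out=[]
    for d in viewer.pinpoint(name,cam):
        p=np.array(info['R']).T@(np.array(d['at'])-np.array(info['t']))
        out.append((np.round(p,1).tolist(), round(d['confidence'],2)))
    return out
E
python3 - <<'E'
from h import *
o=robot.observe(); print(o['t'],o['tcp_pos'],o['tcp_rot'],o['contact_force'],o['grip_width'])
for c in('scene','side'):
    im,i=snap(c,c+'0.png')
    print(c, (-np.array(i['R']).T@np.array(i['t'])).round())
    for n in('tape','blade','nose','lock_top','holder','far_jaw','near_jaw','pad','driver','tin','phone'):
        print(n,find(n,c,i)[:2])
a=cv2.imread('pics/scene0.png');b=cv2.imread('pics/side0.png')
E
```

```text
pics
0.0 [278.92541094 586.45233698 213.62696748] [ 0.34672493  1.5428649  -0.349506  ] [-0.03888629  0.8897428  -0.37651975] 1.000086167131388
scene [1112.  211.  844.]
tape [([561.6, -125.7, 11.5], 0.97), ([552.2, -145.1, -0.8], 0.29)]
blade [([607.7, -133.3, 14.2], 0.44)]
nose [([601.5, -133.9, 8.9], 0.73)]
lock_top [([735.3, 284.1, 4.8], 0.68)]
holder []
far_jaw [([585.2, 188.8, 3.4], 0.9), ([752.6, -309.8, -2.8], 0.43)]
near_jaw [([535.0, 193.9, 13.9], 0.59)]
pad [([553.0, -144.2, -2.3], 0.94)]
driver [([774.4, 18.4, -0.9], 0.59)]
tin [([734.6, 285.6, 3.0], 0.65)]
phone [([750.9, -310.4, 0.2], 0.88)]
side [ 274. -503.  669.]
tape []
blade [([603.6, -133.3, 8.5], 0.47)]
nose [([774.7, 12.3, -1.4], 0.69), ([601.8, -135.7, 11.9], 0.56)]
lock_top [([562.5, -132.8, 76.1], 0.59)]
holder [([533.3, 185.9, -0.8], 0.59)]
far_jaw [([588.6, 181.4, -1.0], 0.92)]
near_jaw [([533.3, 190.8, 17.1], 0.66)]
pad [([559.8, -145.9, -0.9], 0.87)]
driver [([775.4, 14.8, -0.2], 0.82), ([561.9, -133.7, 14.3], 0.53)]
tin [([743.6, 279.2, 5.5], 0.88), ([535.2, 190.4, 12.1], 0.68)]
phone [([753.0, -309.1, 3.3], 0.94)]
```

View pics/scene0.png

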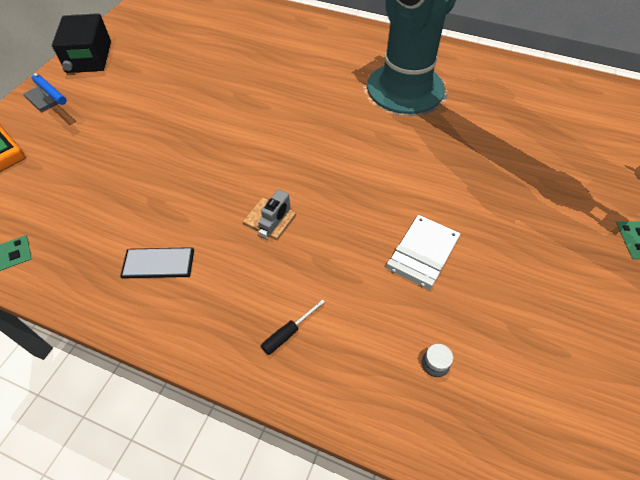

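View pics/side0.png

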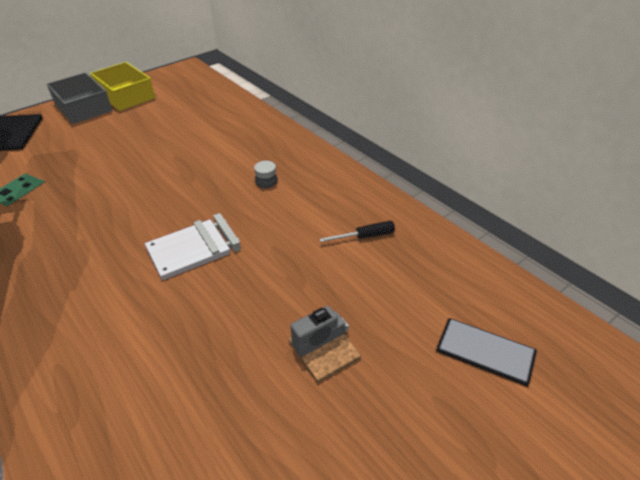

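The scene and side views agree: tape on its pad around (275,208) in the scene view, holder around (425,250), and a clear path between them. Next I'll take wrist views of both.

```bash
cat >> h.py <<'E'
from scipy.spatial.transform import Rotation as Rn
def ori(yaw, s=1):   # tool down; yaw = heading of the tape's x axis; tool y = s * lateral
    x=np.array([0,0,-1.]); y=s*np.array([-np.sin(yaw),np.cos(yaw),0]); z=np.cross(x,y)
    return Rn.from_matrix(np.c_[x,y,z]).as_rotvec()
def R0(): return Rn.from_rotvec(robot.observe()['tcp_rot']).as_matrix()
E
python3 - <<'E'
from h import *
o=robot.observe(); R=R0(); print(R.round(2))
i=viewer.camera_info('wrist'); Rc=np.array(i['R']); c=-Rc.T@np.array(i['t'])
off=R.T@(c-o['tcp_pos']); ax=R.T@Rc[2]; print('cam in tool',off.round(),ax.round(2))
for s in(1,-1):
    q=kin.ik([540,190,220],ori(-.1,s)); print(s,q, kin.ik([560,-130,60],ori(-.1,s)))
s=1 if R[1,1]>0 else -1
def look(t,z,n):
    r=ori(-.1,s); M=Rn.from_rotvec(r).as_matrix(); a=M@ax; cc=M@off
    p=np.array([0,0,z],float); k=(15-(z+cc[2]))/a[2]; p[:2]=np.array(t)-cc[:2]-k*a[:2]
    robot.movep(p,r); robot.hold(.3); return snap('wrist',n)
im,i=look((548,189),230,'w_holder.png'); 
for n in('holder','far_jaw','near_jaw'): print(n,find(n,'wrist',i)[:2])
np.savez('wh.npz',**{k:np.array(i[k]) for k in('camera_matrix','R','t')})
im,i=look((575,-131),230,'w_tape.png')
for n in('tape','blade','nose','lock_top','pad'): print(n,find(n,'wrist',i)[:2])
np.savez('wt.npz',**{k:np.array(i[k]) for k in('camera_matrix','R','t')})
o=robot.observe(); print(o['t'],o['tcp_pos'],o['joints'],o['contact_force'])
E
```

```text
[[ 0.    0.43  0.9 ]
 [ 0.    0.9  -0.43]
 [-1.    0.    0.  ]]
cam in tool [-169.    0.  -81.] [ 0.96 -0.    0.29]
1 [-0.49117731  0.32924821  0.11704493  1.79898493 -0.04443822  1.0158968
  1.1138535 ] [-0.11153425  0.56300591  0.36440329  1.9168842  -0.29484034  0.71364841
  1.8969639 ]
-1 [-0.9240163   0.37310525  0.67041901  1.82657108 -0.26679116  1.03338699
 -1.81978172] [-0.34673112  0.63437626  0.68673143  1.93186308 -0.56588187  0.77657726
 -1.00850126]
holder [([531.2, 194.4, 1.6], 0.68)]
far_jaw [([590.4, 182.7, -1.2], 0.67), ([609.2, -137.6, 11.1], 0.16)]
near_jaw [([534.7, 190.8, 9.2], 0.68)]
tape [([754.3, -311.0, -3.5], 0.6)]
blade [([612.5, -135.2, 11.2], 0.46), ([751.2, -308.7, -0.8], 0.36)]
nose [([601.9, -134.8, 11.0], 0.91)]
lock_top [([562.3, -132.1, 75.2], 0.97)]
pad [([561.1, -147.6, 0.4], 0.97)]
5.2 [ 541.45067173 -127.742011    230.00113754] [-0.06960146  0.29340389  0.29335515  1.83613311 -0.09794515  1.02605759
  1.73368553] [-0.92861892  0.49272603  0.70410068]
```

View pics/w_holder.png

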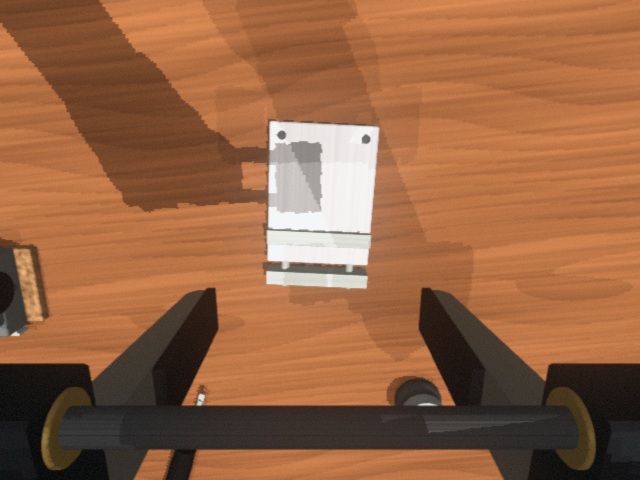

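View pics/w_tape.png

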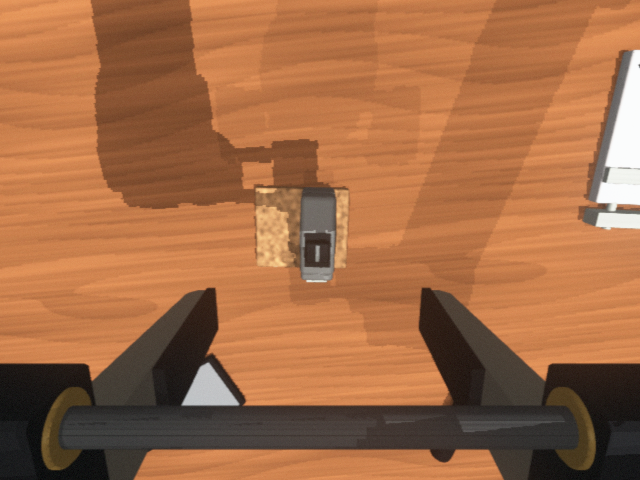

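The holder is square on in its view: shelf back corners at (269,121) and (379,126), far jaw outer edge at row 285. The tape is upright on its pad, with the lock at (317,250) and the nose at (316,282). Next I'll extract its pose from these pictures.

```bash
cat >> h.py <<'E'
def bp(uv, z, f):
    d=np.load(f); K,R,t=d['camera_matrix'],d['R'],d['t']; c=-R.T@t
    r=R.T@np.linalg.inv(K)@np.array([uv[0],uv[1],1.]); return (c+r*(z-c[2])/r[2]).round(1)
E
python3 - <<'E'
from h import *
im=cv2.imread('pics/w_holder.png'); hsv=cv2.cvtColor(im,cv2.COLOR_BGR2HSV)
m=np.zeros(im.shape[:2],np.uint8); m[112:296,258:390]=(hsv[112:296,258:390,1]<70)
top=[np.nonzero(m[:,c])[0].min() for c in(280,325,365)]; bot=[np.nonzero(m[:,c])[0].max()+1 for c in(280,325,355)]
lf=[np.nonzero(m[r])[0].min() for r in(130,180,220)]; rt=[np.nonzero(m[r])[0].max()+1 for r in(130,180,220)]
print(top,bot,lf,rt)
for n,(us,z) in dict(back=([(280,top[0]),(365,top[2])],14),far=([(280,bot[0]),(355,bot[2])],21),
  left=([(lf[0],130),(lf[2],220)],14),right=([(rt[0],130),(rt[2],220)],14)).items():
    print(n,[bp(u,z,'wh.npz').tolist() for u in us])
g=cv2.cvtColor(im,cv2.COLOR_BGR2GRAY); print('col 320 rows 222..292',g[222:292,320].tolist())
for d in viewer.silhouettes('tape','wrist')[:2]:
    k=d['mask']; ys,xs=np.nonzero(k); print('tape',d['confidence'],xs.min(),xs.max(),ys.min(),ys.max())
    if ys.size<8000:
        for r in(200,215,230,270): q=np.nonzero(k[r])[0]; print(r,q.min(),q.max()+1) if q.size else 0
a=cv2.resize(im[100:300,240:400],None,fx=3,fy=3,interpolation=cv2.INTER_CUBIC)
b=cv2.resize(cv2.imread('pics/w_tape.png')[170:300,250:360],None,fx=3,fy=3,interpolation=cv2.INTER_CUBIC)
c=np.zeros((600,810,3),np.uint8); c[:,:480]=a; c[:390,480:810]=b; cv2.imwrite('pics/crop.png',c[:,:800])
for u,z in(((302,192),66),((335,192),66),((302,250),66),((334,250),66)): print(u,bp(u,z,'wt.npz'))
E
```

```text
[np.int64(121), np.int64(123), np.int64(126)] [np.int64(285), np.int64(287), np.int64(288)] [np.int64(269), np.int64(268), np.int64(268)] [np.int64(380), np.int64(375), np.int64(372)]
back [[429.7, 167.0, 14.0], [441.6, 242.5, 14.0]]
far [[583.8, 148.1, 21.0], [594.4, 221.6, 21.0]]
left [[436.5, 156.1, 14.0], [518.9, 144.1, 14.0]]
right [[446.4, 255.8, 14.0], [528.8, 243.4, 14.0]]
col 320 rows 222..292 [246, 246, 246, 246, 246, 246, 246, 243, 189, 126, 138, 228, 236, 238, 237, 235, 235, 238, 237, 236, 231, 221, 217, 218, 224, 240, 242, 242, 242, 243, 242, 243, 242, 243, 242, 241, 242, 242, 242, 241, 232, 152, 92, 83, 87, 97, 96, 97, 100, 97, 98, 140, 214, 220, 219, 216, 216, 217, 213, 215, 218, 217, 220, 215, 181, 138, 127, 126, 127, 131]
tape 0.85 300 336 187 281
200 301 337
215 301 337
230 300 337
270 300 334
(302, 192) [ 514.4 -137.2   66. ]
(335, 192) [ 517.1 -110.5   66. ]
(302, 250) [ 563.6 -142.6   66. ]
(334, 250) [ 566.3 -115.6   66. ]
```

View pics/crop.png

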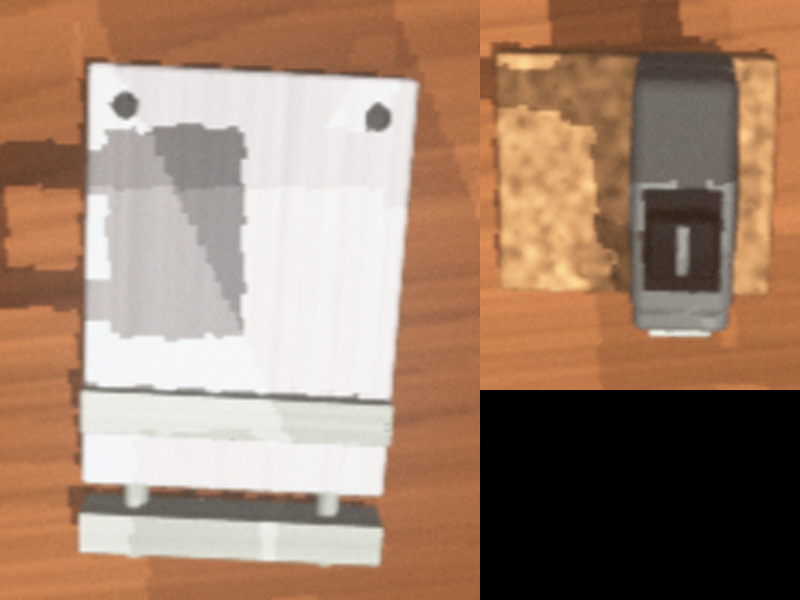

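Geometry: the holder is at about (535,192) with yaw -0.147 and W ≈ 55. The tape origin is at about (559.5,-130) with yaw -0.10. Next: grasp, lift, and carry it above the hook position.

```bash
cat >> h.py <<'E'
YH=-0.147; U=np.array([np.cos(YH),np.sin(YH)]); N=np.array([-U[1],U[0]])
def sl(s,l,z): return [*(s*U+l*N),z]
def st():
    o=robot.observe(); p=np.array(o['tcp_pos']); f=np.array(o['contact_force']); w=np.array(o['wrist_torque'])
    return dict(t=round(o['t'],1),s=round(p[:2]@U,2),l=round(p[:2]@N,2),z=round(p[2],2),fs=round(f[:2]@U,2),fl=round(f[:2]@N,2),fz=round(f[2],2),w=w.round(2).tolist(),g=round(o['grip_width'],3))
E
python3 - <<'E'
from h import *
r=ori(-.10); robot.movep([563.5,-130.4,110],r); robot.servo_line([563.5,-130.4,25],feed=80)
robot.hold(.2); print(st()); grip(0.2,55); robot.hold(.3); print(st())
robot.servo_line([563.5,-130.4,100],feed=60); robot.hold(.2); print(st())
im,i=snap('wrist','w_lift.png')
for n in('nose','blade','lock_top'): print(n,find(n,'wrist',i)[:2])
robot.movep(sl(518,268.4,100),ori(YH)); robot.hold(.3); print(st())
im,i=snap('wrist','w_above.png'); snap('side','s_above.png')
for n in('nose','blade','far_jaw','near_jaw'): print(n,find(n,'wrist',i)[:2])
E
```

```text
{'t': 7.2, 's': np.float64(576.85), 'l': np.float64(-46.44), 'z': np.float64(25.48), 'fs': np.float64(-0.36), 'fl': np.float64(-0.34), 'fz': np.float64(-0.36), 'w': [0.04, 0.01, 0.02], 'g': 0.996}
{'t': 8.5, 's': np.float64(576.47), 'l': np.float64(-46.39), 'z': np.float64(24.97), 'fs': np.float64(0.13), 'fl': np.float64(1.33), 'fz': np.float64(0.38), 'w': [0.14, -0.01, 0.08], 'g': 0.325}
{'t': 10.1, 's': np.float64(576.32), 'l': np.float64(-46.49), 'z': np.float64(99.67), 'fs': np.float64(-0.08), 'fl': np.float64(-0.18), 'fz': np.float64(-3.1), 'w': [0.07, -0.0, 0.06], 'g': 0.325}
nose []
blade []
lock_top [([563.8, -130.4, 148.7], 0.64)]
{'t': 11.8, 's': np.float64(518.49), 'l': np.float64(267.39), 'z': np.float64(100.04), 'fs': np.float64(-0.23), 'fl': np.float64(-0.55), 'fz': np.float64(-2.73), 'w': [0.01, -0.0, 0.01], 'g': 0.322}
nose []
blade []
far_jaw []
near_jaw []
```

```bash
python3 - <<'E'
import cv2,numpy as np
a=cv2.imread('pics/w_above.png'); b=cv2.imread('pics/s_above.png')
c=np.zeros((600,800,3),np.uint8); c[:300,:400]=cv2.resize(a,(400,300)); c[:,400:]=cv2.resize(b[130:330,110:243],(400,600)); cv2.imwrite('pics/above_c.png',c)
E
```

```text
(no output)
```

View pics/above_c.png

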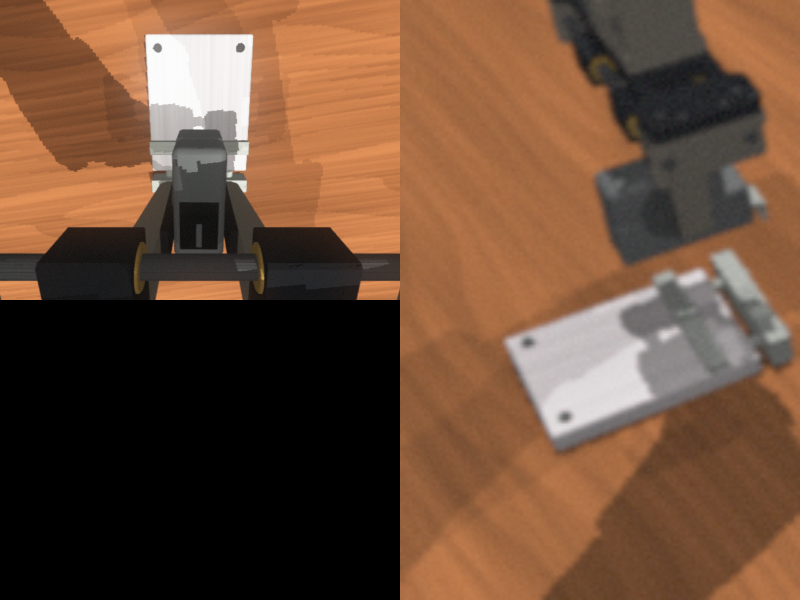

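The case is held level and square above the holder, with its lip beyond the far jaw (side crop at about (760,205)). Lowering and hooking.

```bash
python3 - <<'E'
from h import *
L=268.4
robot.servo_line(sl(519,L,45),feed=80); robot.hold(.15); b=st(); print(b)
robot.servo_line(sl(519,L,35.5),feed=25); robot.hold(.15); a=st(); print(a)
if a['fz']-b['fz']>1.5: print('touch!'); raise SystemExit
s=519; n=0
while s>505:
    s-=1; robot.servo_line(sl(s,L,35.5),feed=20); robot.hold(.05); a=st()
    if a['fs']-b['fs']>2: n+=1
    if n>=1: break
print(s,a)
robot.servo_line(sl(s-6,L,35.5),feed=25); robot.hold(.15); print(st())
snap('side','s_hook.png')
E
```

```text
{'t': 13.1, 's': np.float64(519.44), 'l': np.float64(268.62), 'z': np.float64(45.61), 'fs': np.float64(0.49), 'fl': np.float64(-0.53), 'fz': np.float64(-3.41), 'w': [-0.03, -0.03, -0.02], 'g': 0.326}
{'t': 13.8, 's': np.float64(519.08), 'l': np.float64(268.44), 'z': np.float64(35.57), 'fs': np.float64(-1.04), 'fl': np.float64(-0.07), 'fz': np.float64(-1.85), 'w': [0.0, -0.0, 0.01], 'g': 0.322}
touch!
```

```bash
cat >> h.py <<'E'
def avg(n=8):
    a=[]
    for _ in range(n): robot.hold(.02); a.append(st())
    return {k:round(float(np.mean([q[k] for q in a])),2) for k in('t','s','z','fs','fl','fz')}|{'w':np.mean([q['w'] for q in a],0).round(2).tolist()}
E
python3 - <<'E'
from h import *
print(avg(10)); im,i=snap('side','s_low.png')
for n in('blade','nose'): print(n,[(p,(np.array(p[:2])@U).round(1),c) for p,c in find(n,'side',i)[:2]])
cv2.imwrite('pics/s_low_c.png',cv2.resize(im[150:300,130:280,::-1],(600,600),interpolation=cv2.INTER_CUBIC))
E
```

```text
{'t': 13.85, 's': 519.1, 'z': 35.61, 'fs': -0.14, 'fl': -0.25, 'fz': -2.96, 'w': [0.03, 0.01, -0.0]}
blade [([593.8, 183.9, 18.6], np.float64(560.5), 0.55)]
nose [([592.0, 183.1, 21.2], np.float64(558.8), 0.8)]
```

View pics/s_low_c.png

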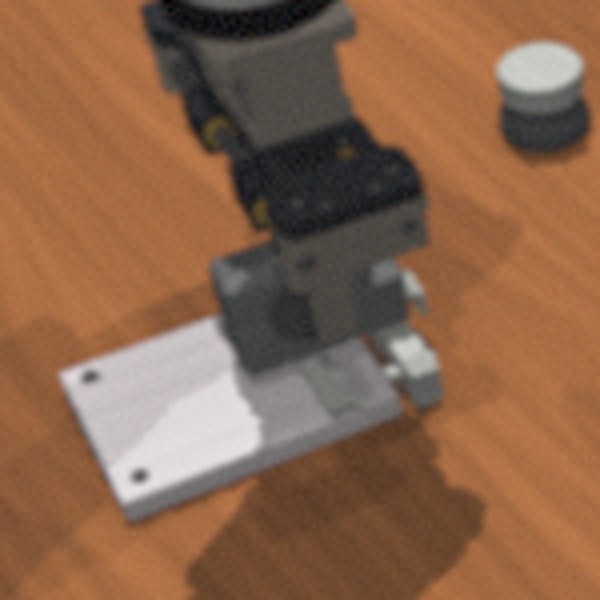

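The averaged force shows it was only noise: nothing is touching. The lip hangs just beyond the far jaw, at (415,290) in the crop. Pulling back.

```bash
python3 - <<'E'
from h import *
L=268.4; s=519; b=avg(5)
while s>506:
    s-=1; robot.servo_line(sl(s,L,35.5),feed=20); a=avg(3)
    if a['fs']-b['fs']>2: break
print(s,a)
if s>506:
    robot.servo_line(sl(s-6,L,35.5),feed=25); robot.hold(.1); print(avg(5))
E
```

```text
509 {'t': 17.13, 's': 510.03, 'z': 35.77, 'fs': 4.14, 'fl': 0.09, 'fz': -4.17, 'w': [-0.17, -1.04, 0.0]}
{'t': 17.7, 's': 503.39, 'z': 35.75, 'fs': 3.8, 'fl': -0.31, 'fz': -1.35, 'w': [-0.24, -1.09, 0.0]}
```

Hooked: a steady 4 N, with first contact at TCP s ≈ 510. Now backing off past the near jaw and lowering.

```bash
python3 - <<'E'
from h import *
L=268.4
for s in(490,470,455):
    robot.servo_line(sl(s,L,35.5),feed=35); a=avg(4); print(a)
    if a['fs']<2.5: print('lost'); raise SystemExit
for z in(32,30,28.5,27.7):
    robot.servo_line(sl(455,L,z),feed=12); a=avg(4); print(a)
    if a['fz']>5: break
im,i=snap('side','s_down.png')
for n in('blade','nose'): print(n,[(p,(np.array(p[:2])@U).round(1),c) for p,c in find(n,'side',i)[:2]])
cv2.imwrite('pics/s_down_c.png',cv2.resize(im[150:300,130:280,::-1],(600,600),interpolation=cv2.INTER_CUBIC))
E
```

```text
{'t': 18.3, 's': 490.02, 'z': 35.49, 'fs': 3.87, 'fl': 0.33, 'fz': -2.59, 'w': [-0.06, -1.13, 0.02]}
{'t': 19.1, 's': 470.19, 'z': 35.52, 'fs': 5.13, 'fl': 1.45, 'fz': -3.31, 'w': [0.24, -1.19, 0.15]}
{'t': 19.75, 's': 455.46, 'z': 35.62, 'fs': 5.19, 'fl': 0.9, 'fz': -2.46, 'w': [0.01, -1.36, 0.11]}
{'t': 20.25, 's': 455.33, 'z': 31.88, 'fs': 5.42, 'fl': 0.01, 'fz': -2.36, 'w': [-0.08, -1.42, 0.09]}
{'t': 20.62, 's': 455.25, 'z': 29.8, 'fs': 5.41, 'fl': 0.12, 'fz': -2.26, 'w': [-0.12, -1.44, 0.08]}
{'t': 20.98, 's': 455.21, 'z': 28.28, 'fs': 5.27, 'fl': 0.17, 'fz': -2.31, 'w': [-0.11, -1.44, 0.06]}
{'t': 21.3, 's': 455.25, 'z': 27.51, 'fs': 5.32, 'fl': 0.14, 'fz': -2.2, 'w': [-0.1, -1.42, 0.08]}
blade [([584.9, 182.2, 13.3], np.float64(551.9), 0.52)]
nose [([528.2, 191.5, 17.0], np.float64(494.5), 0.72)]
```

View pics/s_down_c.png

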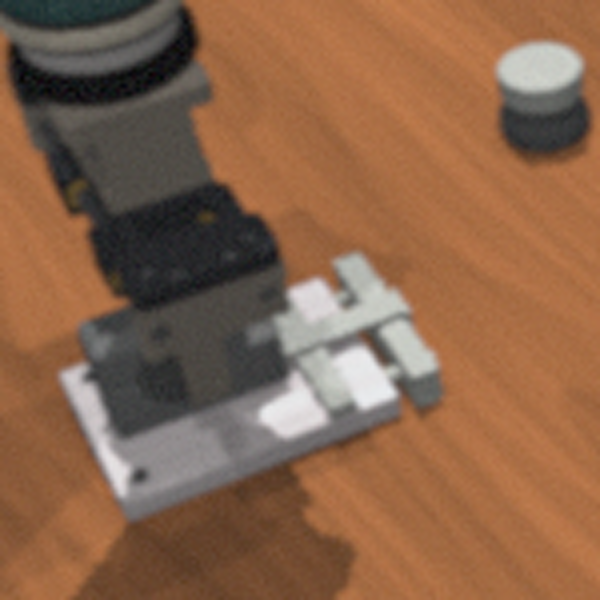

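The blade runs over both jaws with the lip hooked (about (410,300)). The case is behind the near jaw, half a millimetre above the shelf. Moving forward to bear on the jaw.

```bash
python3 - <<'E'
from h import *
L=268.4; s=455; b=avg(6); print(b)
step=.5; 
while s<466:
    s+=step; robot.servo_line(sl(s,L,27.7),feed=12); a=avg(3); d=b['fs']-a['fs']
    if d>1.0: step=.15; print(round(s,2),a)
    if d>3.0: break
print('end',round(s,2),avg(6))
E
```

```text
{'t': 21.53, 's': 455.23, 'z': 27.5, 'fs': 5.29, 'fl': 0.3, 'fz': -2.07, 'w': [-0.11, -1.43, 0.06]}
461.5 {'t': 25.43, 's': 460.85, 'z': 27.6, 'fs': 1.34, 'fl': -0.76, 'fz': -1.03, 'w': [-0.29, -0.56, -0.01]}
end 461.5 {'t': 25.53, 's': 460.85, 'z': 27.59, 'fs': 1.59, 'fl': -1.1, 'fz': -0.32, 'w': [-0.29, -0.48, 0.02]}
```

Bearing at about 3.7 N, which gives W ≈ 54.9 as expected. Next: settle it onto the shelf and release.

```bash
python3 - <<'E'
from h import *
L=268.4; robot.hold(.25); b=avg(5); print(b); z=27.7; s=461.5
while z>25.5:
    z-=.2; robot.servo_line(sl(s,L,z),feed=6); a=avg(3)
    if a['fz']>4: break
print(round(z,2),a); robot.hold(.2); print(avg(5))
E
```

```text
{'t': 25.88, 's': 460.87, 'z': 27.59, 'fs': -0.06, 'fl': -1.48, 'fz': 0.33, 'w': [-0.35, -0.14, 0.03]}
26.7 {'t': 27.4, 's': 460.97, 'z': 26.96, 'fs': -5.55, 'fl': -1.64, 'fz': 5.81, 'w': [-0.18, 1.02, 0.07]}
{'t': 27.64, 's': 460.96, 'z': 26.97, 'fs': -5.83, 'fl': -1.35, 'fz': 5.41, 'w': [-0.18, 1.05, 0.05]}
```

```bash
python3 - <<'E'
from h import *
L=268.4
robot.servo_line(sl(461.15,L,26.75),feed=6); robot.hold(.2); a=avg(6); print(a)
if a['fs']<4.2:
    grip(0.75); robot.hold(.3); print(avg(5))
    robot.servo_line(sl(461.15,L,110),feed=60); robot.hold(.2); a=avg(10); print(a)
    im,i=snap('wrist','w_rel.png'); im2,i2=snap('side','s_rel.png')
    for n in('lock_top','nose','tape'):
        for c,j in(('wrist',i),('side',i2)):
            print(n,c,[(p,(np.array(p[:2])@U).round(1),(np.array(p[:2])@N).round(1),q) for p,q in find(n,c,j)[:2]])
    c=np.zeros((600,800,3),np.uint8); c[:300,:400]=cv2.resize(im[:,:,::-1],(400,300)); c[:,400:]=cv2.resize(im2[150:300,130:230,::-1],(400,600)); cv2.imwrite('pics/rel_c.png',c)
E
```

```text
{'t': 28.18, 's': 460.97, 'z': 26.95, 'fs': -4.93, 'fl': -1.39, 'fz': 5.3, 'w': [-0.2, 0.99, 0.1]}
{'t': 29.3, 's': 461.14, 'z': 26.75, 'fs': 0.07, 'fl': -0.28, 'fz': -0.08, 'w': [0.02, -0.0, 0.0]}
{'t': 31.16, 's': 461.08, 'z': 109.84, 'fs': 0.16, 'fl': 0.07, 'fz': -0.11, 'w': [0.02, -0.01, 0.01]}
lock_top wrist [([494.3, 194.7, 75.2], np.float64(460.5), np.float64(265.0), 0.85)]
lock_top side [([494.4, 196.2, 78.5], np.float64(460.3), np.float64(266.5), 0.45)]
nose wrist [([531.8, 189.0, 14.8], np.float64(498.4), np.float64(264.9), 0.69)]
nose side [([533.3, 191.1, 12.6], np.float64(499.6), np.float64(267.2), 0.88)]
tape wrist []
tape side [([492.3, 192.1, 16.4], np.float64(458.9), np.float64(262.1), 0.72)]
```

View pics/rel_c.png

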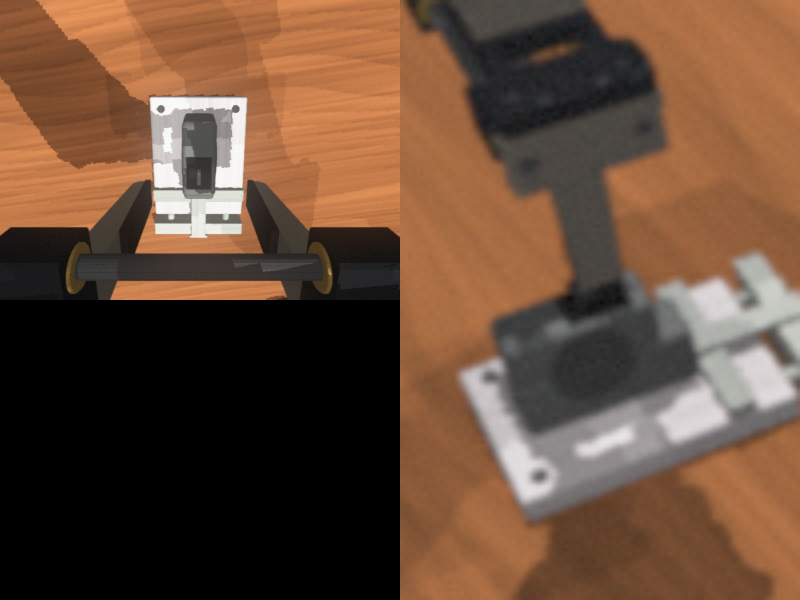

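Released: the case is square and flat against the near jaw, the blade spans both jaws, and the lip is hooked. Now pressing the lock with shut fingers.

```bash
python3 - <<'E'
from h import *
S,L=461,267
grip(0.0,20); robot.servo_line(sl(S,L,82),feed=60); robot.hold(.2); b=avg(8); print(b); z=82; fp=0
while z>70.5:
    z-= .4 if z>74.6 else .12
    robot.servo_line(sl(S,L,z),feed=10); a=avg(3); f=a['fz']-b['fz']
    if f>1.5: print(round(z,2),a['z'],round(f,2),a['t'],a['fs'])
    if f>8: break
robot.hold(.15); print(avg(5))
E
```

```text
{'t': 33.58, 's': 461.19, 'z': 82.31, 'fs': -0.2, 'fl': -0.04, 'fz': -0.02, 'w': [0.02, -0.01, 0.0]}
77.2 77.34 1.77 37.2 0.3
76.8 76.96 3.94 37.5 -1.17
76.4 76.45 4.03 37.83 -0.58
76.0 75.95 3.68 38.1 -0.08
75.6 75.56 2.99 38.43 -0.05
75.2 75.19 2.41 38.73 0.36
74.8 74.79 3.15 39.0 0.15
74.4 74.4 2.88 39.33 -0.2
74.28 74.31 3.32 39.6 0.29
74.16 74.18 3.61 39.93 -0.0
74.04 74.06 3.81 40.2 -0.02
73.92 73.92 3.75 40.5 0.08
73.8 73.81 3.36 40.83 -0.17
73.68 73.7 3.43 41.1 -0.37
73.56 73.56 4.63 41.43 0.02
73.44 73.44 3.63 41.73 -0.29
73.32 73.36 4.04 42.0 0.43
73.2 73.28 5.23 42.33 0.52
73.08 73.2 5.54 42.6 -0.05
72.96 73.16 6.42 42.93 0.06
72.84 73.11 6.61 43.2 -0.12
72.72 73.04 7.63 43.5 -0.42
72.6 72.99 7.53 43.83 -0.52
72.48 72.92 8.1 44.1 -0.86
{'t': 44.36, 's': 461.03, 'z': 72.93, 'fs': -0.78, 'fl': -0.73, 'fz': 8.43, 'w': [-0.06, 0.2, -0.01]}
```

The button travelled about 4 mm (77.1 to 73.0) and is hard at 8.4 N. Lifting off and checking.

```bash
python3 - <<'E'
from h import *
robot.hold(.2); robot.servo_line(sl(461,267,80),feed=20); robot.servo_line(sl(461,267,190),feed=100); robot.hold(.3); print(avg(6))
im,i=snap('wrist','w_end.png'); im2,i2=snap('side','s_end.png')
for n in('lock_top','nose','blade','tin','driver','phone'):
    for c,j in(('wrist',i),('side',i2)):
        print(n,c,[(p,(np.array(p[:2])@U).round(1),q) for p,q in find(n,c,j)[:1]])
c=np.zeros((600,800,3),np.uint8); c[:300,:400]=cv2.resize(im[60:300,160:480,::-1],(400,300)); c[:,400:]=cv2.resize(im2[170:290,140:240,::-1],(400,600)); cv2.imwrite('pics/end_c.png',c)
E
```

```text
{'t': 46.72, 's': 460.93, 'z': 189.76, 'fs': 0.01, 'fl': -0.04, 'fz': -0.22, 'w': [0.01, -0.01, -0.01]}
lock_top wrist [([494.9, 189.9, 72.1], np.float64(461.7), 0.73)]
lock_top side [([494.7, 194.8, 71.9], np.float64(460.8), 0.44)]
nose wrist []
nose side [([535.5, 190.3, 13.0], np.float64(501.9), 0.71)]
blade wrist []
blade side [([586.9, 184.1, 11.1], np.float64(553.6), 0.67)]
tin wrist []
tin side [([745.0, 278.5, 3.7], np.float64(696.2), 0.83)]
driver wrist []
driver side [([777.5, 14.7, 0.6], np.float64(767.0), 0.67)]
phone wrist []
phone side [([754.6, -308.8, -3.0], np.float64(791.7), 0.58)]
```

View pics/end_c.png

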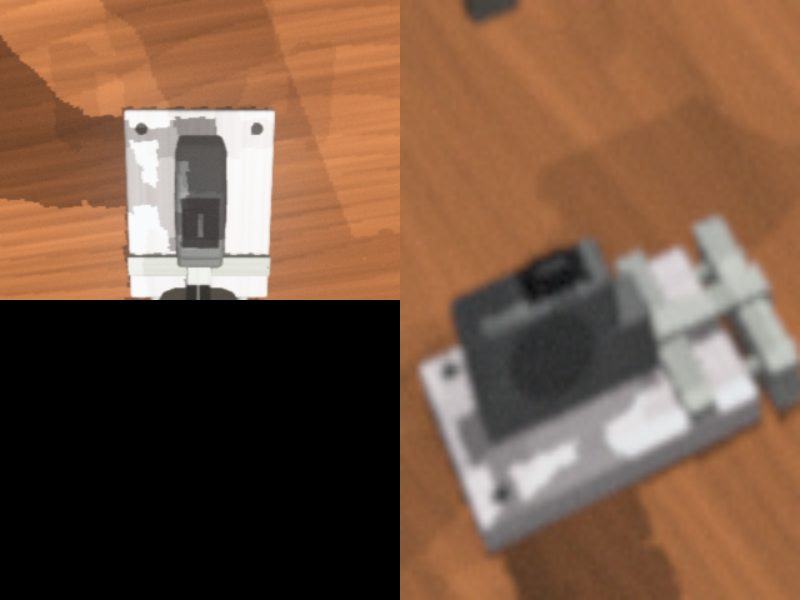

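The case is flat on the shelf and square against the near jaw, with the lip over the far jaw (about (755,280)). The button is down (lock_top at z ≈ 72), and the robot is clear. Handing in.

```bash
python3 -c "
from h import *
robot.job_done()"
```

```text
the job is handed in; nothing more can be done
```

The job is handed in at about 47 s of robot time; no verdict was reported. The tape is hooked over the far jaw and locked, and the outside width came out at about 55 mm.

**What I did:** I gripped the case and hooked the lip on the far jaw, with the spring pulling a steady 4 to 5.4 N. I backed the case off past the near jaw, lowered it and brought its front to bear at about 4 N. I then set it on the shelf, let go, and pressed the lock to about 8.4 N. The button moved about 4 mm before it went hard.

**Last checks:** The pictures show the case flat and square on the shelf, its front against the near jaw and the lip over the far jaw. The network put the nose about 1 mm from the jaw face and the button at z ≈ 72 mm, down from about 77. The tin, driver and phone stayed where they were, within the network's 4 mm accuracy, and the robot was clear of everything.

**What disagreed:**
- **First hook descent:** it stopped on a false "touch", which averaging showed to be force noise.
- **Load on the near jaw:** while I set the case on the shelf, the load on the near jaw rose to about 11 N (the limit is 18 N). I tried to ease it back to about 4 N before letting go, but it only fell to about 10 N.
- **Final wrist view:** the network could not find the nose or blade there, so the nose check rests on the side camera. That camera placed the lip about 2 mm off my own far-jaw position, which is within its 4 mm accuracy.

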